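# Back off the left-hand gas union

### The job

The two brass gas unions on the bench look alike, but one of them, the fuel gas one, has a left-hand thread: find out by feel which it is, and loosen it by pushing its T-bar clockwise (seen from above) a good quarter turn. The other has an ordinary right-hand thread: do not loosen it. Push gently, give up at once when a nut comes up hard, and do not disturb the things standing around.

Things in the scene. Friction and masses are not known exactly. Their poses are not given: they have to be found in the camera images.
- union_a: gas outlet post fixed to the bench: round dark steel flange 86 mm across and 10 mm thick, square brass valve body, hose tail along its +x, brass union nut on top with a level T-bar; origin at the centre of its underside, z up along the nut's axis; 92 mm tall in all. Between the two posts hang a fume hose and a lamp head (x > 0.58, up to 0.5 high): carry the hand past near the base, 0.2 m or more up (an open lid).
- union_b: gas outlet post fixed to the bench: round dark steel flange 86 mm across and 10 mm thick, square brass valve body, hose tail along its +x, brass union nut on top with a level T-bar; origin at the centre of its underside, z up along the nut's axis; 92 mm tall in all. Between the two posts hang a fume hose and a lamp head (x > 0.58, up to 0.5 high): carry the hand past near the base, 0.2 m or more up (an open lid).
- union_a_hub (a point): union_a: centre of the T-bar, on the nut's vertical axis, 83 mm above the bench
- union_b_hub (a point): union_b: centre of the T-bar, on the nut's vertical axis, 83 mm above the bench
- union_a_tip (a point): union_a: centre of the black ball (15 mm) at one end of the T-bar, 50 mm from the axis, 83 mm above the bench; a like ball is opposite. The bar is a 10 mm round rod; nut and boss fill the middle out to 19 mm below the bar, 12 mm at its height, so a fingertip can push the bar 25 to 45 mm from the axis
- union_b_tip (a point): union_b: centre of the black ball (15 mm) at one end of the T-bar, 50 mm from the axis, 83 mm above the bench; a like ball is opposite. The bar is a 10 mm round rod; nut and boss fill the middle out to 19 mm below the bar, 12 mm at its height, so a fingertip can push the bar 25 to 45 mm from the axis
- nut_a (a joint): union_a: turn of the nut, rad, clockwise from above positive; starts at -0.2 to 0.2, drag about 0.3 N m throughout, stays put. One of the two nuts, not known which, is left-hand: clockwise it runs on to 2.4, anticlockwise it stops dead at -0.25. The other is right-hand: clockwise it gives a little and stops dead at 0.25, anticlockwise it would come loose
- nut_b (a joint): union_b: turn of the nut, rad, clockwise from above positive; starts at -0.2 to 0.2, drag about 0.3 N m throughout, stays put. One of the two nuts, not known which, is left-hand: clockwise it runs on to 2.4, anticlockwise it stops dead at -0.25. The other is right-hand: clockwise it gives a little and stops dead at 0.25, anticlockwise it would come loose
- flux_bottle: small cream squeeze bottle with a red pointed cap, 32 mm across, 94 mm tall, origin at the centre of its underside; it stands loose and must stay where it is
- trim_pot_box: round grey box, 59 mm across, 24 mm tall, origin at the centre of its underside; it stands loose and must stay where it is
- carton_white: off-white carton 72 x 60 x 28 mm, origin at the centre of its underside; it stands loose and must stay where it is
- battery: black and copper block battery, 18 x 27 mm, 48 mm tall, origin at the centre of its underside; it stands loose and must stay where it is

How it is judged:
By the outcome, as a careful person would: the job done as asked, in the order asked, and still so for the second after the job is handed in, with the robot touching nothing.
It also fails if it takes over 51 s, if anything falls off the work surface, if the arm or the gripper's body presses on something with over 40 N, if the wrist force passes 120 N, or if a joint passes its speed limit or range.

### The arm

A 7-joint arm with a two-finger parallel gripper is mounted at the origin on a cart in front of the work surface, level with it; the furniture and walls round the work are solid. World frame = base frame: x ahead of the robot, y to its left, z up, the work surface at z = 0. Lengths are in m, angles in rad, forces in N, time in s.
With the tool pointing down it reaches from about 0.35 to 0.9 m from the base axis. Payload 8.1 kg.
Tool frame: the origin (TCP) lies at the very end of the fingers, on their centre line; the grasp point (between the pads) lies 19 mm behind it; z points along the fingers, y is the line along which they close (so a half turn about z gives the same grasp; the last joint's range is limited). The gripper opens to 85 mm and grips with 20 to 120 N. Pads are 22 mm wide; open, the fingers measure 114 mm over their backs; the gripper's body (76 mm by 85 mm) begins 54 mm behind the grasp point. The pads swing forward as they close: fully open they stand 13 mm farther back than shut.
Start: joints at [1.115, 0.434, 0.025, 1.573, -0.012, 1.134, -0.075], TCP at [0.216, -0.587, 0.231] pointing down, gripper open.
Joint ranges: [-2.62, 2.62], [-0.44, 2.09], [-1.27, 1.32], [0.08, 2.57], [-1.32, 4.46], [0.12, 2], [-2.74, 2.74]. Speed limits (rad/s): [2.22, 2.22, 3.01, 3.01, 3.14, 3.14, 3.14].

### API

Orientations are given as a 3x3 rotation matrix whose columns are the frame's x, y, z axes.
In Python, from bench import ctrl, vision, order, models gives the robot as it stands.
- The arm moves only by the shell command python3 -m creep 'ROWS' [FORCE]. ROWS is a JSON object of lists of equal length, an entry for each row: "slide": the shift along the tool's x, y, z in units of 30 mm (1.0 is 30 mm), a list of three; "rotation": the turn, a rotation vector about the tool's x, y, z in units of 5 degrees (1.0 is 5 degrees), a list of three; "claw": the opening, from 0 (shut) to 1 (fully open). In form: {"slide": [[tx, ty, tz], ...], "rotation": [[wx, wy, wz], ...], "claw": [claw, ...]}. A call has 1 to 5 rows; each row is the pose to reach, as a shift and turn from the pose commanded when the call began, along the tool's axes at that moment; what a row does not reach only later rows make up. A row lasts 1/8 s, in which the tool goes at most 62.5 mm and 10.7 degrees, less where a joint would pass 70% of its speed; a pose out of reach is approached as far as the arm can. A call with a gripper value outside its range is refused whole. The fingers move at their own pace and stop on an object; FORCE is the grip in N (left out, the last holds). Time passes only in rows, so rows that repeat a pose let the fingers close. It gives the time, the measured TCP pose, the force, the opening and the grip force at its end, in the units of the state.
- ctrl.get_state(): the state, without advancing time (a new reading comes with each control period).
- vision.read_camera(name): name is "scene" or "top"; returns the picture (480x640x3 uint8, red, green, blue); there is no depth.
- vision.camera_params(name): a dict with "vertical_fov" (degrees; the focal length in pixels is half the picture's height over the tangent of half this angle, whatever the lens; pixels are square), "cx", "cy" (the principal point, pixels), "k1" (the pictures are not rectified: a ray, as slopes to the right and down, at radius r is drawn at 1 + k1 r^2 times it, then the intrinsics apply), "pose" (4x4, takes a point from camera to world coordinates). Camera axes: x right, y down, z forward; pixel columns grow to the right and rows downward; lengths in m; the calibration is good to about 2 mm. A picture is of the moment at which its call begins. camera_params takes no time and is no camera call.
- order.finish_job(): hands the job in; it is judged then, once.
Trained networks look in the newest picture that a camera, given by its name, has taken for a name from the list of things; names that differ only in an ending like _2 or _b are one class to them, and where a whole thing is asked for, a point or a joint stands for the part that bears it (a point fixed in the world has none). Each returns a list of dicts, best first, with "confidence" (0 to 1); they miss things now and then, are a little off and sometimes report something else, mostly with a low value. They report only what shows in the picture. A call takes as long as a camera call.
- models.find_in(camera, label): "box" ([left, top, right, bottom] in pixels, round what is visible of it).
The state is a dict: "t": time; "joint_positions": joint angles; "joint_vel": joint speeds; "joint_torque": joint torques, N m; "tcp_pos": TCP position; "tcp_rot": TCP orientation; "contact_force": force on the tool from outside, world axes, zero at the start; "torque": the same for the moment, N m; "width": finger opening in m; "grip_force": force on a finger pad.
Only numpy, scipy, OpenCV 4.12 (cv2) and the standard library are available. Lean on these libraries where they do the work, as an engineer would, in place of code of your own. Each camera call takes 0.05 s, during which the arm holds its last target. There are 200 camera calls.

## Working session

There is one attempt and no reset: what is moved stays moved. The work goes in short steps, Python scripts to look and compute and a shell command to move; the robot and the scene stay as the last step left them, time stands still between calls to the robot, and variables do not carry over. Pictures are saved under pics/ and viewed, at most 10 in all, crops included, and the job is handed in when it is done.

```bash
ls; mkdir -p pics; python3 - <<'E'
from bench import ctrl,vision,models
import cv2,numpy as np
s=ctrl.get_state();print(s['t'],s['tcp_pos'],np.round(s['tcp_rot'],3).tolist(),s['width'])
for c in('scene','top'):
    im=vision.read_camera(c);cv2.imwrite(f'pics/{c}0.png',im[:,:,::-1])
    p=vision.camera_params(c);print(c,{k:(np.round(v,4).tolist() if k=='pose' else v) for k,v in p.items()})
    for l in('union_a','union_a_hub','union_a_tip','flux_bottle','trim_pot_box','carton_white','battery'):
        print(l,[(np.round(d['box']).astype(int).tolist(),round(d['confidence'],2)) for d in models.find_in(c,l)])
E
```

```text
pics
0.0 [ 0.21574045 -0.58604177  0.23050756] [[0.938, 0.345, -0.001], [0.345, -0.938, 0.001], [-0.0, -0.002, -1.0]] 0.08521751232770498
scene {'vertical_fov': 46.04124656540667, 'cx': 314.3478300727178, 'cy': 242.90605055691773, 'k1': 0.02191692566831751, 'pose': [[0.8354, -0.2295, 0.4995, -0.2554], [-0.5495, -0.3722, 0.748, -1.18], [0.0142, -0.8994, -0.437, 0.757], [0.0, 0.0, 0.0, 1.0]]}
union_a [([366, 297, 406, 354], 0.82), ([214, 195, 230, 227], 0.63)]
union_a_hub []
union_a_tip [([375, 296, 407, 323], 0.38)]
flux_bottle [([199, 221, 207, 239], 0.74), ([462, 306, 476, 349], 0.59)]
trim_pot_box [([307, 296, 324, 318], 0.7)]
carton_white []
battery [([202, 223, 209, 237], 0.48)]
top {'vertical_fov': 49.98447879051795, 'cx': 319.86806374273465, 'cy': 243.9401217921787, 'k1': -0.13556419053669047, 'pose': [[0.0253, -0.9918, 0.1256, 0.2884], [-0.9995, -0.0275, -0.0162, -0.0485], [0.0195, -0.1251, -0.992, 1.7486], [0.0, 0.0, 0.0, 1.0]]}
union_a [([401, 241, 422, 270], 0.9), ([164, 245, 192, 268], 0.59), ([348, 263, 364, 284], 0.44)]
union_a_hub [([412, 249, 420, 272], 0.51), ([436, 209, 448, 222], 0.23)]
union_a_tip [([411, 239, 421, 274], 0.68)]
flux_bottle [([437, 210, 448, 219], 0.52)]
trim_pot_box [([350, 266, 363, 283], 0.51), ([163, 243, 190, 268], 0.33)]
carton_white [([351, 216, 370, 238], 0.55), ([352, 263, 364, 282], 0.54)]
battery [([196, 288, 202, 294], 0.49)]
```

```bash
python3 - <<'E'
import cv2,numpy as np
t=cv2.imread('pics/top0.png');s=cv2.imread('pics/scene0.png')
a=cv2.resize(t[195:305,330:460],None,fx=3,fy=3,interpolation=cv2.INTER_CUBIC)
b=cv2.resize(t[195:305,140:270],None,fx=3,fy=3,interpolation=cv2.INTER_CUBIC)
cv2.imwrite('pics/c1.png',np.hstack([b,a]))
E
```

```text
(no output)
```

View pics/scene0.png

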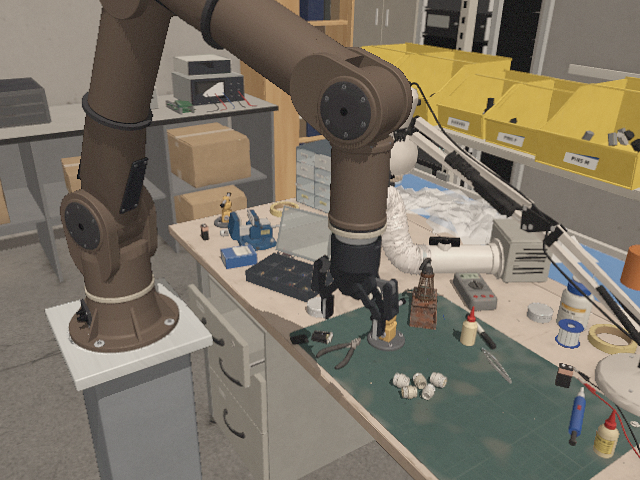

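View pics/top0.png

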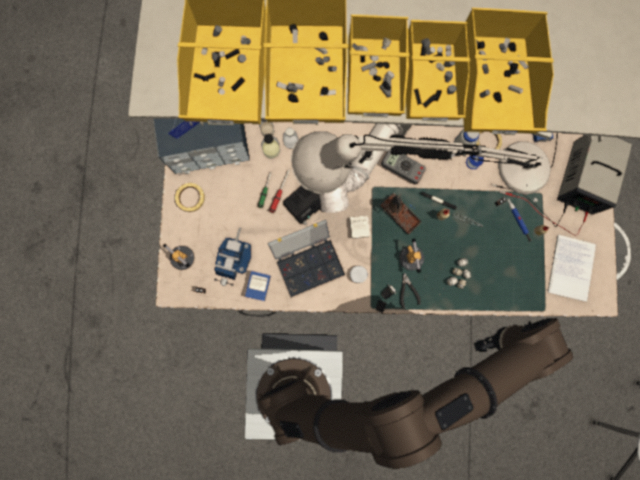

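View pics/c1.png

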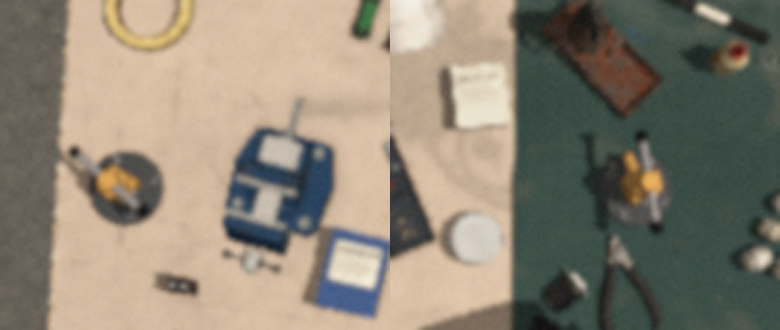

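The top view shows one union at hub px (416,256), bar balls at (414,240) and (419,271). The other is at hub px (176,255), bar balls at (165,246) and (187,265). In the scene view they stand at about (385,325) and (225,208). I'll triangulate them now.

```bash
cat > h.py <<'E'
import numpy as np,cv2
from bench import vision
def KD(c):
    p=vision.camera_params(c);f=240/np.tan(np.radians(p['vertical_fov']/2))
    return np.array([[f,0,p['cx']],[0,f,p['cy']],[0,0,1.]]),np.array([p['k1'],0,0,0.]),np.array(p['pose'])
def ray(c,px):
    K,D,T=KD(c);u=cv2.undistortPoints(np.array([[px]],float),K,D)[0,0]
    return T[:3,3],T[:3,:3]@np.array([u[0],u[1],1])
def onz(c,px,z):
    o,d=ray(c,px);return o+d*(z-o[2])/d[2]
def proj(c,P):
    K,D,T=KD(c);R=T[:3,:3].T
    return cv2.projectPoints(np.array([P],float),cv2.Rodrigues(R)[0],-R@T[:3,3],K,D)[0][0,0]
def tri(p,q):
    A=[];b=[]
    for c,x in(('top',p),('scene',q)):
        o,d=ray(c,x);d=d/np.linalg.norm(d);M=np.eye(3)-np.outer(d,d);A.append(M);b.append(M@o)
    return np.linalg.lstsq(np.vstack(A),np.hstack(b),rcond=None)[0]
E
python3 - <<'E'
from h import *
np.set_printoptions(precision=3,suppress=True)
for n,a,b in(('R',(414,240.3),(418.7,271)),('L',(165,246),(187.3,265))):
    A=onz('top',a,.083);B=onz('top',b,.083);H=(A+B)/2
    print(n,H,A,B,np.linalg.norm(A-B),'bar deg',np.degrees(np.arctan2(*(A-B)[1::-1])),[proj('scene',x) for x in(A,B,H)], proj('scene',H*[1,1,0]))
for n,p in(('cartonc',(360,227)),('trim',(356.5,274)),('flux',(443,214)),('batteryR',(388,292)),('batteryL',(199,290)),('viseL',(226,275)),('bluecarton',(256,286)),('pliersTip',(404.5,275))):print(n,onz('top',p,.03))
s=cv2.imread('pics/scene0.png')
a=cv2.resize(s[280:370,340:430],None,fx=4,fy=4,interpolation=cv2.INTER_CUBIC)
b=cv2.resize(s[170:260,185:275],None,fx=4,fy=4,interpolation=cv2.INTER_CUBIC)
cv2.imwrite('pics/c2.png',np.hstack([b,a]))
E
```

```text
R [ 0.469 -0.393  0.083] [ 0.52  -0.385  0.083] [ 0.419 -0.401  0.083] 0.10209685671008487 bar deg 8.962993806627047 [array([403.475, 301.541]), array([372.881, 318.068]), array([388.558, 309.597])] [385.96  340.664]
L [0.448 0.393 0.083] [0.478 0.432 0.083] [0.418 0.354 0.083] 0.09836640329751989 bar deg 52.249847662256634 [array([228.796, 193.789]), array([222.144, 204.94 ]), array([225.551, 199.229])] [226.935 222.777]
cartonc [ 0.568 -0.211  0.03 ]
trim [ 0.408 -0.202  0.03 ]
flux [ 0.621 -0.497  0.03 ]
batteryR [ 0.35  -0.309  0.03 ]
batteryL [0.34  0.323 0.03 ]
viseL [0.393 0.235 0.03 ]
bluecarton [0.359 0.133 0.03 ]
pliersTip [ 0.409 -0.364  0.03 ]
```

View pics/c2.png

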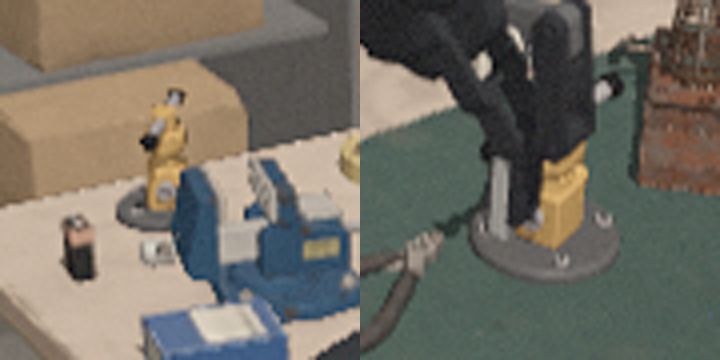

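The scene view confirms both. Ball pixels there agree with the reprojection within about 1.5 px: L (229,194) and (222,205), R (402,302). I'll go to the right-hand-side union first, with the fingers shut.

```bash
python3 -m creep '{"slide":[[1.7,-0.5,0],[3.5,-0.95,0],[5.3,-1.4,0],[7.1,-1.9,0],[8.8,-2.4,0]],"rotation":[[0,0,-2],[0,0,-4],[0,0,-6],[0,0,-8],[0,0,-10]],"claw":[0,0,0,0,0]}' 30
python3 -m creep '{"slide":[[0,0,0],[0,0,0],[0,0,0],[0,0,0],[0,0,0]],"rotation":[[0,0,-2.1],[0,0,-4.2],[0,0,-6.3],[0,0,-8.4],[0,0,-10.5]],"claw":[0,0,0,0,0]}'
python3 -m creep '{"slide":[[0,0,0],[0,0,0],[0,0,0],[0,0,0],[0,0,0]],"rotation":[[0,0,-2.1],[0,0,-4.2],[0,0,-6.3],[0,0,-8.4],[0,0,-10.5]],"claw":[0,0,0,0,0]}'
cat > w.py <<'E'
import sys
from h import *
from bench import ctrl
np.set_printoptions(precision=2,suppress=True)
H={'R':(.469,-.393),'L':(.448,.393)}
u=sys.argv[1];ang=np.radians(float(sys.argv[2]));r,d,z=map(float,sys.argv[3:6])  # outward bar angle, radius, ccw offset mm, z mm
s=ctrl.get_state();R=np.array(s['tcp_rot']);p=np.array(s['tcp_pos'])
e=np.array([np.cos(ang),np.sin(ang)]);t=np.array([-e[1],e[0]])
P=np.r_[np.array(H[u])+(r*e+d*t)/1e3,z/1e3]
Rt=np.c_[np.r_[e,0],np.r_[-t,0],[0,0,-1]]
print('t',s['t'],'tcp',p*1e3,'F',np.array(s['contact_force']),'w',s['width'],'q7',s['joint_positions'][6])
print('slide',R.T@(P-p)/.03,'rot',np.degrees(cv2.Rodrigues(R.T@Rt)[0].ravel())/5,'hub in tool mm',(R.T@(np.r_[H[u],p[2]]-p))*1e3)
E
python3 w.py R 189 34 30 72
```

```text
t: 1.42
tcp_pos: [0.4403, -0.4265, 0.2316]
tcp_rot: [[0.333, 0.943, 0.0], [0.943, -0.333, -0.0], [-0.0, 0.001, -1.0]]
contact_force: [-0.1, -0.8, 0.4]
width: 0.0002
grip_force: 0.0
t: 2.05
tcp_pos: [0.4387, -0.4278, 0.2313]
tcp_rot: [[-0.545, 0.838, -0.0], [0.838, 0.545, -0.0], [-0.0, -0.0, -1.0]]
contact_force: [0.3, -0.4, -0.7]
width: -0.0001
grip_force: 0.0
t: 2.68
tcp_pos: [0.4387, -0.4279, 0.2313]
tcp_rot: [[-0.997, 0.078, -0.0], [0.078, 0.997, -0.0], [0.0, -0.0, -1.0]]
contact_force: [0.1, 0.2, 0.1]
width: 0.0001
grip_force: 0.0
t 2.675 tcp [ 438.66 -427.94  231.33] F [0.09 0.18 0.09] w 0.0001486092790448882 q7 1.9036684437815028
slide [-0.05  0.    5.31] rot [-0.   -0.   -2.69] hub in tool mm [-27.53  37.2   -0.01]
```

```bash
python3 -m creep '{"slide":[[0,0,1.3],[0,0,2.6],[0,0,3.6],[0,0,4.3],[0,0,4.3]],"rotation":[[0,0,-1.4],[0,0,-2.7],[0,0,-2.7],[0,0,-2.7],[0,0,-2.7]],"claw":[0,0,0,0,0]}'
python3 -m creep '{"slide":[[0,0,0.3],[0,0,0.6],[0,0,0.8],[0,0,1.0],[0,0,1.0]],"rotation":[[0,0,0],[0,0,0],[0,0,0],[0,0,0],[0,0,0]],"claw":[0,0,0,0,0]}'
python3 w.py R 189 34 18 72; python3 - <<'E'
from h import *
s=vision.read_camera('scene')[:,:,::-1]; t=vision.read_camera('top')[:,:,::-1]
a=cv2.resize(s[250:370,330:450],(480,480),interpolation=cv2.INTER_CUBIC)
b=cv2.resize(t[225:285,385:445],(480,480),interpolation=cv2.INTER_CUBIC)[:, :320]
cv2.imwrite('pics/c3.png',np.hstack([a,b]))
E
```

```text
t: 3.3
tcp_pos: [0.4377, -0.4273, 0.1008]
tcp_rot: [[-0.988, -0.151, -0.002], [-0.151, 0.988, 0.002], [0.002, 0.002, -1.0]]
contact_force: [-0.3, -0.2, -0.6]
width: 0.0003
grip_force: 0.0
t: 3.92
tcp_pos: [0.4385, -0.4276, 0.0718]
tcp_rot: [[-0.988, -0.151, -0.001], [-0.151, 0.988, 0.0], [0.001, 0.001, -1.0]]
contact_force: [-0.0, -0.6, 1.1]
width: -0.0003
grip_force: 0.0
t 3.925 tcp [ 438.54 -427.6    71.84] F [-0.02 -0.58  1.07] w -0.0002898544263935131 q7 1.9945226703010115
slide [-0.05  0.38 -0.01] rot [ 0.01 -0.01 -0.06] hub in tool mm [-35.35  29.58  -0.  ]
```

View pics/c3.png

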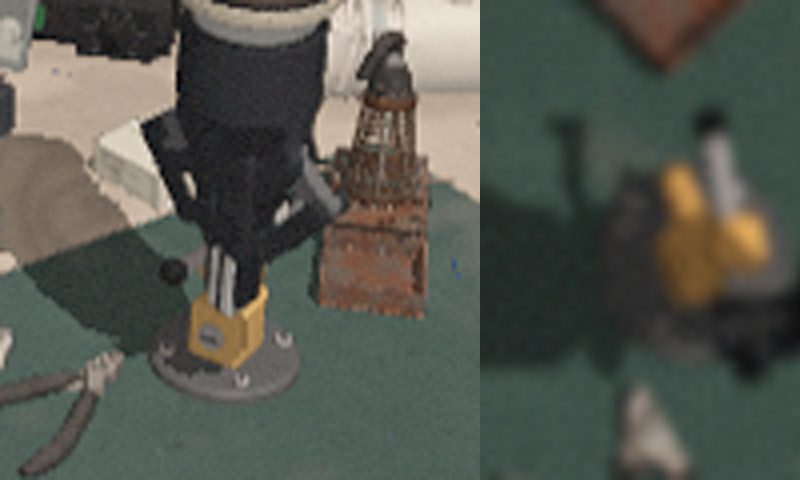

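The fingers are down beside the near arm of the bar, clear of it: its ball shows at scene crop (173,270). Now I'll push gently.

```bash
python3 -m creep '{"slide":[[0,0.1,0],[0,0.2,0],[0,0.3,0],[0,0.35,0],[0,0.4,0]],"rotation":[[0,0,0],[0,0,0],[0,0,0],[0,0,0],[0,0,0]],"claw":[0,0,0,0,0]}'; python3 w.py R 189 34 18 72
```

```text
t: 4.65
tcp_pos: [0.437, -0.4158, 0.0724]
tcp_rot: [[-0.988, -0.151, 0.0], [-0.151, 0.988, -0.0], [-0.0, -0.0, -1.0]]
contact_force: [-0.0, 0.1, -0.3]
width: 0.0002
grip_force: 0.0
t 4.65 tcp [ 436.97 -415.83   72.35] F [-0.03  0.12 -0.26] w 0.00015687144196916043 q7 1.977257150388472
slide [-0.04 -0.02  0.01] rot [-0.    0.   -0.06] hub in tool mm [-35.12  17.72  -0.  ]
```

```bash
python3 -m creep '{"slide":[[0,0.06,0],[0,0.12,0],[0,0.18,0],[0,0.18,0]],"rotation":[[0,0,0],[0,0,0],[0,0,0],[0,0,0]],"claw":[0,0,0,0]}'; python3 w.py R 189 34 18 72
```

```text
t: 5.15
tcp_pos: [0.4364, -0.4127, 0.0726]
tcp_rot: [[-0.989, -0.15, 0.001], [-0.15, 0.989, -0.003], [-0.001, -0.003, -1.0]]
contact_force: [2.4, -7.0, -2.2]
width: 0.0
grip_force: 3.4
t 5.15 tcp [ 436.38 -412.66   72.6 ] F [ 2.45 -6.98 -2.19] w 2.2028905239596627e-05 q7 1.9694297730451016
slide [-0.04 -0.12  0.02] rot [-0.03  0.01 -0.07] hub in tool mm [-35.2   14.54  -0.01]
```

```bash
python3 -m creep '{"slide":[[0,0.05,0],[0,0.1,0],[0,0.13,0],[0,0.13,0]],"rotation":[[0,0,0],[0,0,0],[0,0,0],[0,0,0]],"claw":[0,0,0,0]}'; python3 w.py R 189 34 18 72
```

```text
t: 5.65
tcp_pos: [0.4356, -0.4095, 0.0728]
tcp_rot: [[-0.989, -0.15, 0.001], [-0.15, 0.989, -0.004], [-0.001, -0.004, -1.0]]
contact_force: [0.9, -7.5, -0.6]
width: -0.0001
grip_force: 3.9
t 5.65 tcp [ 435.65 -409.49   72.76] F [ 0.93 -7.48 -0.6 ] w -0.00010055953404465095 q7 1.963753545188314
slide [-0.05 -0.23  0.03] rot [-0.04  0.01 -0.08] hub in tool mm [-35.44  11.32  -0.02]
```

```bash
python3 -m creep '{"slide":[[0.015,0.05,0],[0.03,0.105,0],[0.04,0.155,0],[0.047,0.21,0],[0.047,0.21,0]],"rotation":[[0,0,0.5],[0,0,1],[0,0,1.5],[0,0,2],[0,0,2]],"claw":[0,0,0,0,0]}'; python3 w.py R 189 34 18 72
```

```text
t: 6.28
tcp_pos: [0.4328, -0.4034, 0.0727]
tcp_rot: [[-1.0, 0.025, 0.0], [0.025, 1.0, -0.003], [-0.0, -0.003, -1.0]]
contact_force: [0.1, -7.0, -0.7]
width: 0.0
grip_force: 3.8
t 6.275 tcp [ 432.8  -403.37   72.71] F [ 0.13 -7.02 -0.75] w 4.864208439062097e-05 q7 1.809197861627195
slide [-0.19 -0.42  0.03] rot [-0.04  0.   -2.09] hub in tool mm [-35.92  11.28  -0.02]
```

```bash
python3 -m creep '{"slide":[[0.015,0.05,0],[0.03,0.105,0],[0.035,0.13,0],[0.035,0.13,0]],"rotation":[[0,0,0.5],[0,0,1],[0,0,1.25],[0,0,1.25]],"claw":[0,0,0,0]}'; python3 w.py R 189 34 18 72
```

```text
t: 6.78
tcp_pos: [0.4315, -0.3995, 0.0726]
tcp_rot: [[-0.991, 0.134, -0.0], [0.134, 0.991, -0.003], [-0.0, -0.003, -1.0]]
contact_force: [-1.6, -7.7, -0.7]
width: 0.0006
grip_force: 4.0
t 6.775 tcp [ 431.48 -399.48   72.65] F [-1.58 -7.68 -0.68] w 0.0005856343797936348 q7 1.7130195389181444
slide [-0.3  -0.52  0.02] rot [-0.04 -0.   -3.34] hub in tool mm [-36.31  11.44  -0.03]
```

```bash
python3 -m creep '{"slide":[[0.015,0.05,0],[0.03,0.105,0],[0.035,0.13,0],[0.035,0.13,0]],"rotation":[[0,0,0.5],[0,0,1],[0,0,1.25],[0,0,1.25]],"claw":[0,0,0,0]}'; python3 w.py R 189 34 18 72
```

```text
t: 7.28
tcp_pos: [0.4306, -0.3954, 0.0726]
tcp_rot: [[-0.971, 0.241, -0.001], [0.241, 0.971, -0.003], [0.0, -0.003, -1.0]]
contact_force: [-3.2, -7.9, 2.0]
width: -0.0
grip_force: 4.0
t 7.275 tcp [ 430.61 -395.39   72.61] F [-3.2  -7.87  2.  ] w -2.2456793346573626e-05 q7 1.6162955747572503
slide [-0.41 -0.61  0.02] rot [-0.04 -0.01 -4.59] hub in tool mm [-36.68  11.56  -0.04]
```

```bash
python3 -m creep '{"slide":[[0,0.05,0],[0.01,0.105,0],[0.02,0.16,0],[0.025,0.21,0],[0.025,0.21,0]],"rotation":[[0,0,0.5],[0,0,1],[0,0,1.5],[0,0,2],[0,0,2]],"claw":[0,0,0,0,0]}'; python3 w.py R 189 34 18 72
```

```text
t: 7.9
tcp_pos: [0.4302, -0.3886, 0.0725]
tcp_rot: [[-0.914, 0.406, -0.003], [0.406, 0.914, -0.002], [0.002, -0.003, -1.0]]
contact_force: [-6.8, -5.5, 4.7]
width: -0.0
grip_force: 4.3
t 7.9 tcp [ 430.24 -388.6    72.47] F [-6.81 -5.55  4.68] w -4.392974402984677e-05 q7 1.4604510825517396
slide [-0.62 -0.73  0.02] rot [-0.03 -0.03 -6.59] hub in tool mm [-37.21  11.72  -0.11]
```

Turned about 38° (0.67 rad) at a steady ~8 N. A right-hand nut would have stopped by 0.45 rad, so this is the left-hand fuel gas union. I'll keep turning it.

```bash
python3 -m creep '{"slide":[[0.02,0.087,0],[0.035,0.175,0],[0.045,0.265,0],[0.05,0.355,0],[0.045,0.445,0]],"rotation":[[0,0,0.8],[0,0,1.6],[0,0,2.4],[0,0,3.2],[0,0,4]],"claw":[0,0,0,0,0]}'; python3 w.py R 84 34 18 72
```

```text
t: 8.52
tcp_pos: [0.4331, -0.3749, 0.0722]
tcp_rot: [[-0.719, 0.695, -0.005], [0.695, 0.719, -0.001], [0.003, -0.004, -1.0]]
contact_force: [-11.2, -2.6, 9.3]
width: -0.0002
grip_force: 5.3
t 8.525 tcp [ 433.08 -374.88   72.22] F [-11.18  -2.57   9.27] w -0.00021343678098787887 q7 1.1465890861531232
slide [-0.11  0.92  0.  ] rot [-0.06 -0.01 10.39] hub in tool mm [-38.41  11.95  -0.18]
```

```bash
python3 -m creep '{"slide":[[0.02,0.087,0],[0.035,0.175,0],[0.045,0.265,0],[0.05,0.355,0],[0.045,0.445,0]],"rotation":[[0,0,0.8],[0,0,1.6],[0,0,2.4],[0,0,3.2],[0,0,4]],"claw":[0,0,0,0,0]}'; python3 w.py R 84 34 18 72
```

```text
t: 9.15
tcp_pos: [0.4411, -0.3629, 0.0719]
tcp_rot: [[-0.438, 0.899, -0.006], [0.899, 0.438, 0.001], [0.004, -0.005, -1.0]]
contact_force: [-11.0, 1.1, 9.4]
width: 0.0003
grip_force: 5.3
t 9.15 tcp [ 441.07 -362.95   71.91] F [-11.01   1.11   9.39] w 0.00026193750629882644 q7 0.8352779546290341
slide [-0.03  0.49 -0.01] rot [-0.07 -0.03  6.4 ] hub in tool mm [-39.25  11.94  -0.22]
```

```bash
python3 -m creep '{"slide":[[0.01,0.09,-0.04],[0.01,0.18,-0.07],[0.01,0.27,-0.07],[0,0.36,-0.07],[-0.01,0.455,-0.07]],"rotation":[[0,0,0.8],[0,0,1.6],[0,0,2.4],[0,0,3.2],[0,0,4]],"claw":[0,0,0,0,0]}'; python3 w.py R 79 34 18 72
```

```text
t: 9.78
tcp_pos: [0.4526, -0.3553, 0.0727]
tcp_rot: [[-0.105, 0.994, -0.009], [0.994, 0.105, 0.004], [0.005, -0.008, -1.0]]
contact_force: [-10.6, 4.5, 0.8]
width: 0.0002
grip_force: 5.3
t 9.775 tcp [ 452.63 -355.3    72.69] F [-10.62   4.48   0.78] w 0.00024182342797044967 q7 0.5299544645877676
slide [-0.05  0.17  0.02] rot [-0.1  -0.05  3.41] hub in tool mm [-39.21  12.31  -0.31]
```

```bash
python3 -m creep '{"slide":[[0.01,0.09,0],[0.01,0.18,0],[0.01,0.27,0],[0,0.36,0],[0,0.36,0]],"rotation":[[0,0,0.8],[0,0,1.6],[0,0,2.4],[0,0,3.2],[0,0,3.2]],"claw":[0,0,0,0,0]}'
python3 -m creep '{"slide":[[0,-0.25,0],[0,-0.6,0],[0,-0.6,-1],[0,-0.6,-3],[0,-0.6,-5]],"rotation":[[0,0,0],[0,0,0],[0,0,0],[0,0,0],[0,0,0]],"claw":[0,0,0,0,0]}'
python3 -m creep '{"slide":[[0,-1.5,0],[0,-3,0],[0,-3,0]],"rotation":[[0,0,0],[0,0,0],[0,0,0]],"claw":[0,0,0]}'
python3 - <<'E'
from h import *
s=vision.read_camera('scene')[:,:,::-1]; t=vision.read_camera('top')[:,:,::-1]
a=cv2.resize(s[260:360,330:430],(400,400),interpolation=cv2.INTER_CUBIC)
b=cv2.resize(t[230:280,390:440],(400,400),interpolation=cv2.INTER_CUBIC)
cv2.imwrite('pics/c4.png',np.hstack([a,b]))
E
```

```text
t: 10.4
tcp_pos: [0.4643, -0.3534, 0.0727]
tcp_rot: [[0.171, 0.985, -0.008], [0.985, -0.171, 0.005], [0.003, -0.009, -1.0]]
contact_force: [-8.9, 6.4, -0.6]
width: 0.0001
grip_force: 4.8
t: 11.02
tcp_pos: [0.4497, -0.3532, 0.2262]
tcp_rot: [[0.17, 0.985, 0.0], [0.985, -0.17, -0.0], [-0.0, 0.0, -1.0]]
contact_force: [1.2, -1.6, -0.1]
width: -0.0002
grip_force: 0.0
t: 11.4
tcp_pos: [0.358, -0.338, 0.2249]
tcp_rot: [[0.173, 0.985, -0.001], [0.985, -0.173, -0.001], [-0.001, -0.001, -1.0]]
contact_force: [1.1, -0.6, 0.7]
width: 0.0002
grip_force: 0.0
```

View pics/c4.png

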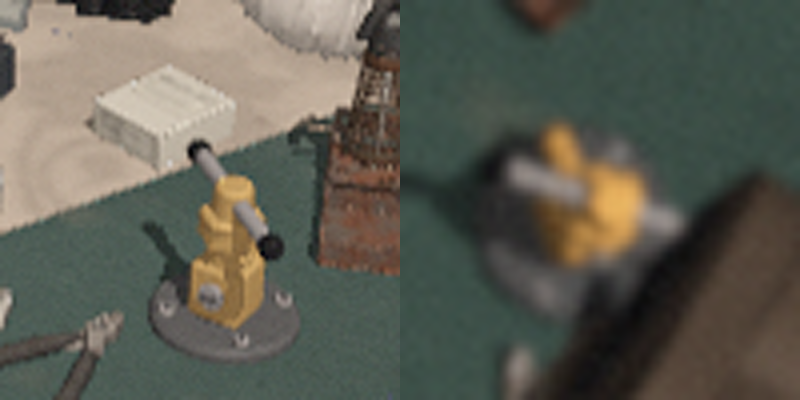

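The bar has swung round: its balls now show at scene (379.8,297.8) and (397.5,321.5), and top (401.2,250.6). I'll compute the angle.

```bash
python3 - <<'E'
from h import *
A=onz('scene',(379.8,297.8),.083);B=onz('scene',(397.5,321.5),.083);d=A-B
print(A,B,np.degrees(np.arctan2(d[1],d[0])),np.linalg.norm(d),onz('top',(401.2,250.6),.083))
E
```

```text
[ 0.48465621 -0.34416418  0.083     ] [ 0.45532558 -0.43917039  0.083     ] 72.8433265479874 0.09943070615749794 [ 0.48461291 -0.3427104   0.083     ]
```

```bash
python3 -c "
from bench import order;print(order.finish_job())"
```

```text
the job is handed in; nothing more can be done
None
```

I loosened the left-hand (fuel gas) union, the one on the robot's right, by about 116° clockwise at roughly 8–12 N sideways push; I never touched the other union, and the job is handed in.

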